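# Park the spirit level behind the post

### The arm

A 7-joint arm with a two-finger parallel gripper is mounted at the origin on a cart in front of the work surface, level with it; the furniture and walls round the work are solid. World frame = base frame: x ahead of the robot, y to its left, z up, the work surface at z = 0. Lengths are in m, angles in rad, forces in N, time in s.
With the tool pointing down it reaches from about 0.35 to 0.9 m from the base axis. Payload 8.1 kg.
Tool frame: the origin (TCP) lies midway between the tips of the shut fingers; the grasp point (between the pads) lies 19 mm behind it; z points along the fingers, y is the line along which they close (so a half turn about z gives the same grasp; the last joint's range is limited). The gripper opens to 92 mm and grips with 3 to 60 N. Pads are 19 mm wide; open, the fingers measure 130 mm over their backs; the gripper's body (75 mm by 190 mm) begins 47 mm behind the grasp point.
Start: joints at [-1.249, 0.434, 0.025, 1.573, -0.012, 1.134, -0.075], TCP at [0.258, 0.569, 0.227] pointing down, gripper open.
Joint ranges: [-2.62, 2.62], [-0.44, 2.09], [-1.27, 1.32], [0.08, 2.57], [-1.32, 4.46], [0.12, 2], [-2.74, 2.74]. Speed limits (rad/s): [2.22, 2.22, 3.01, 3.01, 3.14, 3.14, 3.14].

### API

Orientations are given as a rotation vector (axis times angle).
In Python, from cell import observe, get_image, camera_model, sign_off, recognise, silhouettes gives the robot as it stands.
- The arm moves only by the tool apply_moves, never from a script. Its argument "motion" is a list of rows, each an object of numbers: "x", "y", "z": the shift along the world's x, y, z in cm; "yaw": the turn about the world's z in degrees; "hand": the opening, from -1 (shut) to 1 (fully open), so that 0 is half open. In form: [{"x": .., "y": .., "z": .., "yaw": .., "hand": ..}, ...]. A call has 1 to 10 rows; each row is the pose to reach, as a shift and turn from the pose commanded when the call began; what a row does not reach only later rows make up. A row lasts 1/8 s, in which the tool goes at most 62.5 mm and 10.7 degrees, less where a joint would pass 70% of its speed; a pose out of reach is approached as far as the arm can. A call with a gripper value outside its range is refused whole. The fingers move at their own pace and stop on an object; "newtons" is the grip in N (left out, the last holds). Time passes only in rows, so rows that repeat a pose let the fingers close. It gives the time, the measured TCP pose, the force, the opening and the grip force at its end, in the units of the state.
- observe(): the state, without advancing time (a new reading comes with each control period).
- get_image(name): name is "side" or "top" or "wrist"; returns the picture (384x512x3 uint8, blue, green, red); there is no depth.
- camera_model(name): a dict with "camera_matrix" (3x3 intrinsics, pixels), "T" (4x4, takes a point from camera to world coordinates). Camera axes: x right, y up, looking along -z (the intrinsics and any distortion apply to the point x, -y, -z); pixel columns grow to the right and rows downward; lengths in m; the calibration is good to about 2 mm. A picture is of the moment at which its call begins: read the wrist's pose just before it. camera_model takes no time and is no camera call; for the wrist camera it gives the pose at the moment of the call.
- sign_off(): hands the job in; it is judged then, once.
Trained networks look in the newest picture that a camera, given by its name, has taken for a name from the list of things; names that differ only in an ending like _2 or _b are one class to them, and where a whole thing is asked for, a point or a joint stands for the part that bears it (a point fixed in the world has none). Each returns a list of dicts, best first, with "p" (0 to 1); they miss things now and then, are a little off and sometimes report something else, mostly with a low value. They report only what shows in the picture. A call takes as long as a camera call.
- recognise(query, camera): "rect" ([left, top, right, bottom] in pixels, round what is visible of it).
- silhouettes(query, camera): "mask" (384x512 bool, what is visible of it) and "rect" ([left, top, right, bottom] in pixels, round what is visible of it).
The state is a dict: "clock": time; "joints": joint angles; "dq": joint speeds; "joint_efforts": joint torques, N m; "position": TCP position; "ee_rot": TCP orientation; "force": force on the tool from outside, world axes, zero at the start; "ft_torque": the same for the moment, N m; "width": opening from 0.0 (shut) to 1.0 (fully open); "gripper_force": force on a finger pad.
Only numpy, scipy, OpenCV 4.12 (cv2) and the standard library are available. Lean on these libraries where they do the work, as an engineer would, in place of code of your own. Each camera call takes 0.05 s, during which the arm holds its last target. There are 200 camera calls.

### The job

Put the aluminium spirit level that lies in front of the wooden bay away in that bay only by pushing it along the table with the fingertips; do not grip or lift it. The bay's mouth is narrowed by a steel post, so push the level round to an angle, slide its left end in behind the post first, then push its right end in too, until the level lies fully home, flat along the bay's back rail. Push gently, and leave the other things on the bench where they are.

Things in the scene. Friction and masses are not known exactly. Their poses are not given: they have to be found in the camera images.
- spirit_level: aluminium spirit level with blue end caps, a plain bar 305 mm long, 24 mm wide, 35 mm high, about 0.26 kg (weight and friction vary), lying loose on the table. Origin at the centre of its underside; x along its length, toward its left end (world +y or nearly so at the start), y across it, z up
- level_left_end (a point): centre of the level's left end face (152.5 mm along its x, 17.5 mm up), the end that goes behind the post
- level_right_end (a point): centre of the level's right end face (-152.5 mm along its x, 17.5 mm up)
- bay: fixed bay of light wooden battens 18 mm thick, 20 mm high, open toward the robot; no floor. Origin at table height, middle of the back rail's inner face; x into the rail (away from the robot), y to the left along it. Inner faces of the side cheeks at y = +170 and -170 mm; cheeks run from the rail to x = -66 mm. Clear mouth between post and right cheek 290 mm
- bay_flare (a point): top of the outer tip of the batten (20 mm high) that flares outward from the front of the bay's right cheek, at x = -98, y = -202 mm in the bay's frame; it leads the right end in
- bay_post (a point): centre of the top of the bay's fixed round steel post with a yellow band, 28 mm in diameter, 55 mm tall, standing at x = -76, y = +134 mm in the bay's frame. Between the back of the post and the back rail are 62 mm
- screw_jar: clear jar of screws with a red lid, 58 mm across, 80 mm tall; a bystander, to be left alone. Origin at the centre of its underside
- black_tape: small roll of black tape lying flat, 55 mm across, 19 mm high; a bystander, to be left alone. Origin at the centre of its underside
- multimeter: black and yellow multimeter, 142 x 70 x 41 mm; a bystander, to be left alone. Origin at the centre of its underside
- adapter: black power adapter block, 38 x 58 x 30 mm; a bystander, to be left alone. Origin at the centre of its underside
- red_screwdriver: screwdriver with a red handle, 206 mm long, 27 mm thick; a bystander, to be left alone. Origin at the centre of its underside
- terminal_strip: white terminal strip, 17 x 75 x 17 mm; a bystander, to be left alone. Origin at the centre of its underside

How it is judged:
By the outcome, as a careful person would: the job done as asked, in the order asked, and still so for the second after the job is handed in, with the robot touching nothing.
It also fails if it takes over 69 s, if anything falls off the work surface, if the arm or the gripper's body presses on something with over 40 N, if the wrist force passes 120 N, or if a joint passes its speed limit or range.

## Working session

There is one attempt and no reset: what is moved stays moved. The work goes in short steps, Python scripts to look and compute and a tool call to move; the robot and the scene stay as the last step left them, time stands still between calls to the robot, and variables do not carry over. Pictures are saved under pics/ and viewed, at most 10 in all, crops included, and the job is handed in when it is done.

Besides the shell and the picture viewer there is one more tool, called after ">>>" by a JSON object that holds its "fn" and its "kwargs". apply_moves: Moves the arm, as the interface text tells. Its arguments: {"type":"object","properties":{"motion":{"type":"array","items":{"type":"object","properties":{"x":{"type":"number"},"y":{"type":"number"},"z":{"type":"number"},"yaw":{"type":"number"},"hand":{"type":"number"}}}},"newtons":{"type":"number"}},"required":["motion"]}

```bash
mkdir -p pics; ls; cat > h.py <<'E'
import numpy as np, cv2
from cell import *
def ray(cam,uv,z):
    m=camera_model(cam);K=np.array(m["camera_matrix"]);T=np.array(m["T"])
    d=m.get("dist",m.get("distortion"))
    p=cv2.undistortPoints(np.array(uv,float).reshape(-1,1,2),K,None if d is None else np.array(d)).reshape(-1,2)
    v=np.c_[p[:,0],-p[:,1],-np.ones(len(p))]@T[:3,:3].T
    o=T[:3,3]; s=(z-o[2])/v[:,2]
    return (o+v*s[:,None])[:,:2]
def proj(cam,P):
    m=camera_model(cam);K=np.array(m["camera_matrix"]);T=np.array(m["T"])
    q=(np.atleast_2d(P)-T[:3,3])@T[:3,:3]
    q=np.c_[q[:,0],-q[:,1],-q[:,2]]@K.T
    return q[:,:2]/q[:,2:]
E
python3 - <<'E'
from h import *
for c in("top","side"):
    cv2.imwrite(f"pics/{c}0.png",get_image(c)); m=camera_model(c); print({k:np.round(v,3).tolist() for k,v in m.items()})
for q in("spirit_level","level_left_end","level_right_end","bay","bay_flare","bay_post","screw_jar","black_tape","multimeter","adapter","red_screwdriver","terminal_strip"):
    for d in recognise(q,"top")[:2]: print(q,round(d["p"],2),np.round(d["rect"],1))
o=observe();print(o["clock"],o["position"],o["ee_rot"],o["width"])
E
```

```text
pics
{'camera_matrix': [[370.392, 0.0, 258.292], [0.0, 370.392, 189.562], [0.0, 0.0, 1.0]], 'T': [[-0.022, 0.997, -0.074, 0.547], [-1.0, -0.021, 0.014, -0.01], [0.012, 0.074, 0.997, 1.334], [0.0, 0.0, 0.0, 1.0]]}
{'camera_matrix': [[411.042, 0.0, 251.448], [0.0, 411.042, 195.227], [0.0, 0.0, 1.0]], 'T': [[0.85, 0.163, -0.501, 0.087], [-0.526, 0.303, -0.794, -0.857], [0.022, 0.939, 0.344, 0.448], [0.0, 0.0, 0.0, 1.0]]}
spirit_level 0.69 [215.5 223.8 304.2 245.1]
spirit_level 0.62 [193.4 177.1 299.6 211.7]
level_left_end 0.87 [216.3 227.4 301.3 243.5]
level_right_end 0.83 [214.9 223.2 304.1 244.8]
bay 0.75 [186.  175.8 300.6 213.2]
bay_flare 0.88 [191.1 178.6 300.2 209.3]
bay_flare 0.7 [134.9 163.9 161.5 204.8]
bay_post 0.65 [190.  174.6 299.6 210. ]
screw_jar 0.5 [214.8 147.9 229.  167.6]
multimeter 0.76 [137.8 164.4 162.5 206.3]
adapter 0.63 [248.2 153.1 268.4 169.5]
red_screwdriver 0.49 [362.6 215.5 372.1 247.2]
terminal_strip 0.67 [289.  160.9 302.  172.4]
0.7 [0.25761374 0.56947157 0.22677169] [6.62414915e-01 3.07093241e+00 1.84558289e-04] 1.0010890638136742
```

```bash
python3 - <<'E'
import cv2
a=cv2.imread("pics/top0.png")[130:270,110:390]
cv2.imwrite("pics/top0c.png",cv2.resize(a,None,fx=2.85,fy=2.85,interpolation=cv2.INTER_CUBIC))
E
```

```text
(no output)
```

View pics/top0c.png

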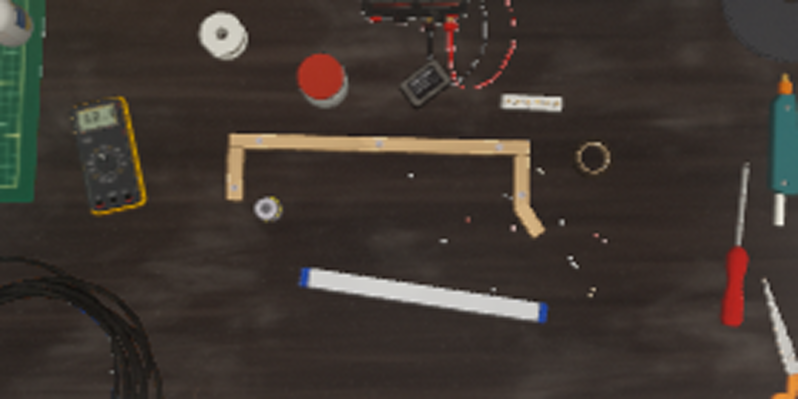

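View pics/side0.png

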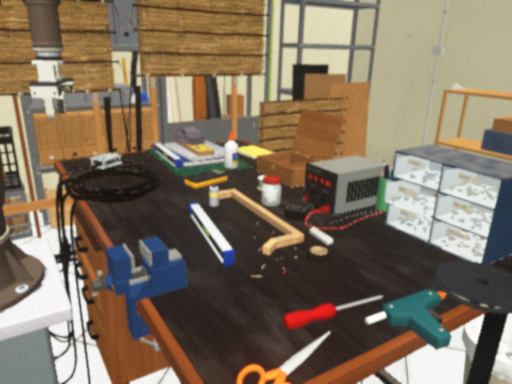

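The crop shows the bay with its rail near crop rows 134–155, the post at about (267,208) and the flare tip at (535,233). The level runs from (305,277) on the left to (545,313) on the right. The side view shows a vise near the front edge of the table and free space around the level.

```bash
cat >> h.py <<'E'
from scipy.optimize import least_squares, minimize
def tf(p,P):
    c,s=np.cos(p[2]),np.sin(p[2]); P=np.atleast_2d(P).astype(float); Q=P.copy()
    Q[:,0]=p[0]+c*P[:,0]-s*P[:,1]; Q[:,1]=p[1]+s*P[:,0]+c*P[:,1]; return Q
def boxpts(x0,x1,y0,y1,h): return np.array([[x,y,z] for x in(x0,x1) for y in(y0,y1) for z in(0,h)])
S=8
def render(cam,p,boxes,win):
    u0,v0,u1,v1=win; im=np.zeros(((v1-v0)*S,(u1-u0)*S),np.uint8)
    for b in boxes:
        q=(proj(cam,tf(p,b))-[u0,v0]+.5)*S-.5
        cv2.fillConvexPoly(im,cv2.convexHull(np.round(q).astype(np.int32)),255)
    return cv2.resize(im,(u1-u0,v1-v0),interpolation=cv2.INTER_AREA)/255.
def fit(cam,mask,p0,boxes,win):
    u0,v0,u1,v1=win; m=cv2.GaussianBlur(mask[v0:v1,u0:u1].astype(float),(0,0),.7)
    f=lambda d:((cv2.GaussianBlur(render(cam,p0+d*[.01,.01,.05],boxes,win),(0,0),.7)-m)**2).sum()
    r=minimize(f,np.zeros(3),method="Nelder-Mead",options=dict(initial_simplex=[[0,0,0],[1,0,0],[0,1,0],[0,0,1]],xatol=.005,fatol=1e-3))
    return p0+r.x*[.01,.01,.05],r.fun
LEVEL=[boxpts(-.1525,.1525,-.012,.012,.035)]
def flare():
    a=np.array([-.066,-.179]);b=np.array([-.098,-.202]);d=(b-a)/np.linalg.norm(b-a);n=np.array([-d[1],d[0]])*.009
    return np.array([[*(q+k*n),z] for q in(a,b) for k in(-1,1) for z in(0,.02)])
BAY=[boxpts(0,.018,-.188,.188,.02),boxpts(-.066,0,.17,.188,.02),boxpts(-.066,0,-.188,-.17,.02),flare()]
def lvlmask(im):
    h=cv2.cvtColor(im,cv2.COLOR_BGR2HSV); 
    return ((h[...,2]>110)&(h[...,1]<60))|((h[...,0]>100)&(h[...,0]<130)&(h[...,1]>120)&(h[...,2]>70))
def woodmask(im):
    h=cv2.cvtColor(im,cv2.COLOR_BGR2HSV); return (h[...,0]>8)&(h[...,0]<25)&(h[...,1]>50)&(h[...,2]>100)
E
python3 - <<'E'
from h import *
im=cv2.imread("pics/top0.png")
g=lambda a:np.array(a)/2.85+[110,130]
B=ray("top",g([[229,134],[529,141]]),.02); print("rail outer",B)
L=ray("top",g([[305,277],[545,313]]),.035); print("level",L)
print("post",ray("top",g([[267,207]]),.055),"flare",ray("top",g([[535,233]]),.02))
d=B[0]-B[1]; th=np.arctan2(-d[0],d[1]); c=B.mean(0)-.018*np.array([np.cos(th),np.sin(th)])
bp,e=fit("top",woodmask(im),np.array([*c,th]),BAY,(180,165,310,225)); print("bay",bp,e)
d=L[0]-L[1]
lp,e2=fit("top",lvlmask(im),np.array([*L.mean(0),np.arctan2(d[1],d[0])]),LEVEL,(205,215,315,255)); print("lvl",lp,e2)
for cam in("top","side"):
    im=cv2.imread(f"pics/{cam}0.png").copy()
    for p,bs in((bp,BAY),(lp,LEVEL)):
        for b in bs: cv2.polylines(im,[cv2.convexHull(np.round(proj(cam,tf(p,b))).astype(np.int32))],1,(0,255,0),1)
    q=proj(cam,tf(bp,[[-.076,.134,.055]]))[0]; cv2.circle(im,tuple(np.round(q).astype(int)),3,(0,0,255),1)
    w=(170,160,370,260) if cam=="top" else (150,160,350,290)
    im=im[w[1]:w[3],w[0]:w[2]]; cv2.imwrite(f"pics/o_{cam}.png",cv2.resize(im,None,fx=2,fy=2,interpolation=cv2.INTER_CUBIC))
a,b=cv2.imread("pics/o_top.png"),cv2.imread("pics/o_side.png"); cv2.imwrite("pics/ov.png",np.vstack([a,b]))
for p,n in (([-.076,.134,0],"post"),([-.098,-.202,0],"flare")): print(n,tf(bp,[p]))
o=observe(); from scipy.spatial.transform import Rotation as R; print(R.from_rotvec(o["ee_rot"]).as_matrix().round(3))
E
```

```text
rail outer [[ 0.69381717  0.21276066]
 [ 0.67709137 -0.16198837]]
level [[ 0.51433516  0.11905134]
 [ 0.46381861 -0.17352427]]
post [[0.60015475 0.16177202]] flare [[ 0.56194178 -0.16602379]]
bay [ 0.67069591  0.02751555 -0.0460831 ] 27.72838381416925
lvl [ 0.49028029 -0.02429549  1.39945568] 11.181161452656868
post [[0.60094954 0.16487436 0.        ]]
flare [[ 0.56349445 -0.16975546  0.        ]]
[[-0.911  0.412  0.   ]
 [ 0.412  0.911  0.   ]
 [-0.     0.    -1.   ]]
```

View pics/ov.png

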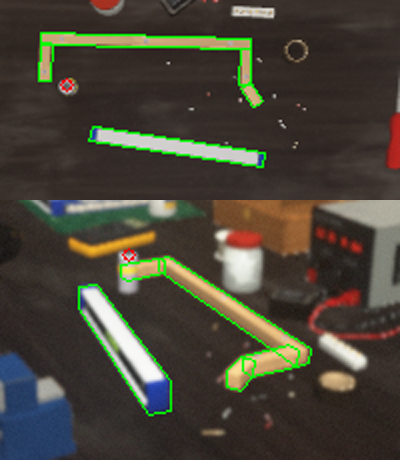

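The overlays fit well in both views: the bay is at (0.671, 0.028, −0.046 rad), and the level is at (0.490, −0.024) with its axis at 80.2°. Next I'll check where the vise is relative to the hand's path.

```bash
python3 - <<'E'
from h import *
im=cv2.imread("pics/top0.png");h=cv2.cvtColor(im,cv2.COLOR_BGR2HSV)
m=((h[...,0]>100)&(h[...,0]<125)&(h[...,1]>120)&(h[...,2]>50)).astype(np.uint8)
n,_,st,ct=cv2.connectedComponentsWithStats(m)
for s in st[1:]:
    if s[4]>15: print(s, ray("top",[[s[0],s[1]],[s[0]+s[2],s[1]+s[3]]],.1).round(3).tolist())
print(ray("side",[[187,265],[187,290],[105,255]],.0), ray("side",[[187,265],[150,240]],.1))
cv2.imwrite("pics/topf.png",im)
E
```

```text
[ 12 123  23   4  55] [[0.88, 0.795], [0.865, 0.718]]
[ 91 127   5  38 109] [[0.861, 0.531], [0.732, 0.513]]
[  6 149  90  45 609] [[0.792, 0.813], [0.635, 0.512]]
[215 224   4   7  17] [[0.527, 0.119], [0.503, 0.106]]
[299 236   3   7  17] [[0.481, -0.158], [0.457, -0.168]]
[297 271  13   2  20] [[0.366, -0.148], [0.359, -0.191]]
[297 275   4   9  28] [[0.353, -0.148], [0.324, -0.16]]
[299 286  17   9 150] [[0.318, -0.153], [0.287, -0.208]]
[300 308   7   6  27] [[0.247, -0.154], [0.227, -0.177]]
[[ 0.38669096 -0.12736752]
 [ 0.34839934 -0.21591937]
 [ 0.24612709  0.00327878]] [[ 0.31967663 -0.29031209]
 [ 0.29684691 -0.17043814]]
```

View pics/topf.png

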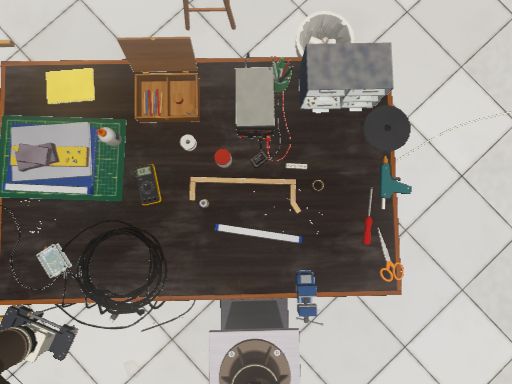

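>>> {"fn": "apply_moves", "kwargs": {"motion": [{"x": 2,"y": -6,"z": 0,"yaw": 2,"hand": 1},{"x": 4,"y": -12,"z": 0,"yaw": 4,"hand": 1},{"x": 6,"y": -18,"z": 0,"yaw": 6,"hand": 1},{"x": 9,"y": -24,"z": 0,"yaw": 8,"hand": 1},{"x": 11,"y": -30,"z": 0,"yaw": 10,"hand": 1},{"x": 13,"y": -36,"z": 0,"yaw": 12,"hand": 1},{"x": 15,"y": -42,"z": 0,"yaw": 14.5,"hand": 1},{"x": 17,"y": -48,"z": -4,"yaw": 14.5,"hand": 1},{"x": 19.2,"y": -54,"z": -8,"yaw": 14.5,"hand": 1},{"x": 19.2,"y": -56.2,"z": -12,"yaw": 14.5,"hand": 1}]}}

```text
clock: 1.95
position: [0.45, 0.0139, 0.1167]
ee_rot: [0.271, 3.126, 0.001]
force: [1.3, 0.2, -0.1]
width: 0.998
gripper_force: 0.0
```

>>> {"fn": "apply_moves", "kwargs": {"motion": [{"x": 0,"y": 0,"z": 0},{"x": 0,"y": 0,"z": 0}]}}

```text
schema error: expected keys x, y, z, yaw, hand
```

>>> {"fn": "apply_moves", "kwargs": {"motion": [{"x": 0,"y": 0,"z": -4,"yaw": 0,"hand": 1},{"x": 0,"y": 0,"z": -8,"yaw": 0,"hand": 1},{"x": 0,"y": 0,"z": -9.4,"yaw": 0,"hand": 1},{"x": 0,"y": 0,"z": -9.4,"yaw": 0,"hand": 1},{"x": 0,"y": 0,"z": -9.4,"yaw": 0,"hand": 1}]}}

```text
clock: 2.58
position: [0.449, 0.016, 0.0238]
ee_rot: [0.269, 3.128, 0.001]
force: [0.5, 0.9, 0.7]
width: 1.001
gripper_force: 0.0
```

```bash
cat > st.py <<'E'
from h import *
from scipy.spatial.transform import Rotation as R
import sys
BP=np.array([.6707,.0275,-.0461])
def tobay(xy): 
    c,s=np.cos(BP[2]),np.sin(BP[2]); d=np.asarray(xy)-BP[:2]; return np.array([c*d[0]+s*d[1],-s*d[0]+c*d[1]])
def lvl(p0,cam="top"):
    im=get_image(cam); cv2.imwrite(f"pics/last_{cam}.png",im); q=proj(cam,[[p0[0],p0[1],.035]])[0].astype(int)
    w=(q[0]-65,q[1]-45,q[0]+65,q[1]+45); return fit(cam,lvlmask(im),np.array(p0,float),LEVEL,w)
def report(p):
    b=tobay(p[:2]); a=p[2]-BP[2]; e=.1525*np.array([np.cos(a),np.sin(a)])
    print("world",p.round(4),"alpha",round(90-np.degrees(a),2),"bay c",(b*1e3).round(1),"L",((b+e)*1e3).round(1),"R",((b-e)*1e3).round(1))
def state():
    o=observe(); M=R.from_rotvec(o["ee_rot"]).as_matrix(); print("t",round(o["clock"],2),"tcp",o["position"].round(4),"bay",(tobay(o["position"][:2])*1e3).round(1),"tooly deg",round(np.degrees(np.arctan2(M[1,1],M[0,1])),2),"F",np.round(o["force"],1)); return o
E
python3 - <<'E'
from st import *
state()
im=get_image("wrist"); cv2.imwrite("pics/w1.png",im)
E
```

```text
t 2.58 tcp [0.449  0.016  0.0238] bay [-221.   -21.7] tooly deg 80.17 F [0.5 0.9 0.7]
```

View pics/w1.png

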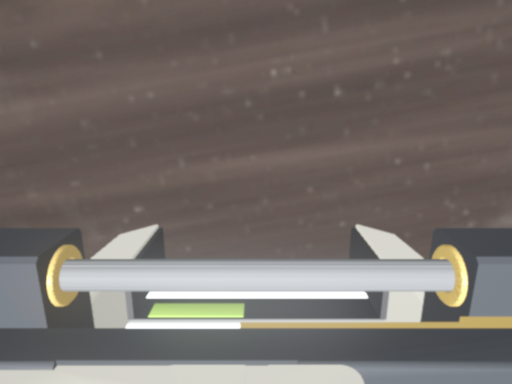

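>>> {"fn": "apply_moves", "kwargs": {"motion": [{"x": 0,"y": 0,"z": -1.0,"yaw": 0,"hand": 1},{"x": 0.8,"y": -0.1,"z": -1.0,"yaw": 0,"hand": 1},{"x": 1.6,"y": -0.3,"z": -1.0,"yaw": 0,"hand": 1},{"x": 2.2,"y": -0.4,"z": -1.0,"yaw": 0,"hand": 1},{"x": 2.6,"y": -0.4,"z": -1.0,"yaw": 0,"hand": 1},{"x": 3.0,"y": -0.5,"z": -1.0,"yaw": -1.2,"hand": 1},{"x": 3.4,"y": -0.6,"z": -1.0,"yaw": -2.4,"hand": 1},{"x": 3.8,"y": -0.7,"z": -1.0,"yaw": -3.6,"hand": 1},{"x": 4.2,"y": -0.8,"z": -1.0,"yaw": -4.8,"hand": 1},{"x": 4.6,"y": -0.9,"z": -1.0,"yaw": -6,"hand": 1}]}}

```text
clock: 3.88
position: [0.4943, 0.0067, 0.0126]
ee_rot: [0.435, 3.111, -0.0]
force: [-1.0, 1.1, -0.6]
width: 0.997
gripper_force: 0.4
```

```bash
python3 - <<'E'
from st import *
state(); p,e=lvl([.51,-.03,1.30]); report(p); print(e)
E
```

```text
t 3.88 tcp [0.4943 0.0067 0.0126] bay [-175.3  -28.9] tooly deg 74.07 F [-1.   1.1 -0.6]
world [ 0.507  -0.0308  1.2937] alpha 13.23 bay c [-160.8  -65.8] L [-125.9   82.6] R [-195.7 -214.3]
406.17199425711664
```

>>> {"fn": "apply_moves", "kwargs": {"motion": [{"x": 0.4,"y": -0.1,"z": 0,"yaw": -1.2,"hand": 1},{"x": 0.8,"y": -0.2,"z": 0,"yaw": -2.4,"hand": 1},{"x": 1.2,"y": -0.3,"z": 0,"yaw": -3.6,"hand": 1},{"x": 1.6,"y": -0.3,"z": 0,"yaw": -4.8,"hand": 1},{"x": 2.0,"y": -0.4,"z": 0,"yaw": -6,"hand": 1},{"x": 2.4,"y": -0.5,"z": 0,"yaw": -7.2,"hand": 1},{"x": 2.8,"y": -0.6,"z": 0,"yaw": -8.4,"hand": 1},{"x": 3.2,"y": -0.7,"z": 0,"yaw": -9.6,"hand": 1},{"x": 3.6,"y": -0.8,"z": 0,"yaw": -10.8,"hand": 1},{"x": 4.0,"y": -0.9,"z": 0,"yaw": -12,"hand": 1}]}}

```text
clock: 5.18
position: [0.5342, -0.0022, 0.0126]
ee_rot: [-0.758, -3.049, -0.0]
force: [-0.6, 0.3, 0.0]
width: 0.996
gripper_force: 0.7
```

```bash
python3 - <<'E'
from st import *
state(); p,e=lvl([.537,-.04,1.09]); report(p); print(e)
im=get_image("top"); cv2.imwrite("pics/t2.png",cv2.resize(im[150:290,150:380],None,fx=3,fy=3,interpolation=cv2.INTER_CUBIC))
E
```

```text
t 5.17 tcp [ 0.5342 -0.0022  0.0126] bay [-135.  -36.] tooly deg 62.08 F [-0.6  0.3  0. ]
world [ 0.5383 -0.0436  1.0844] alpha 25.23 bay c [-129.   -77.1] L [-64.   60.9] R [-194. -215.]
392.4744156694747
```

View pics/t2.png

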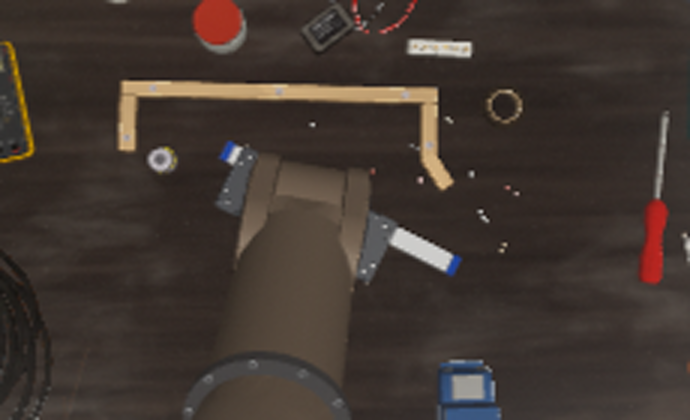

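The picture shows the level at about 25°, with its left end at crop (232,152). That end is just ahead of the post at (161,159), and the hand is behind the level. Next I'll back off, lift, shut the hand and move to the right end.

>>> {"fn": "apply_moves", "kwargs": {"motion": [{"x": -1.1,"y": 0.6,"z": 0,"yaw": 0,"hand": 1},{"x": -2.2,"y": 1.2,"z": 0,"yaw": 0,"hand": 1},{"x": -2.2,"y": 1.2,"z": 4,"yaw": 0,"hand": 1},{"x": -2.2,"y": 1.2,"z": 7,"yaw": 0,"hand": -1},{"x": -4,"y": -4,"z": 7,"yaw": 0,"hand": -1},{"x": -6,"y": -9,"z": 7,"yaw": 0,"hand": -1},{"x": -7.5,"y": -14,"z": 7,"yaw": 0,"hand": -1},{"x": -8.8,"y": -19,"z": 7,"yaw": 0,"hand": -1},{"x": -8.8,"y": -21.5,"z": 7,"yaw": 0,"hand": -1},{"x": -8.8,"y": -21.5,"z": 7,"yaw": 0,"hand": -1}]}}

```text
clock: 6.52
position: [0.445, -0.2187, 0.0827]
ee_rot: [0.761, 3.048, -0.001]
force: [-1.3, 1.0, 0.0]
width: 0.286
gripper_force: 0.0
```

```bash
python3 - <<'E'
from st import *
o=state(); print(o["width"]); p,e=lvl([.538,-.044,1.085]); report(p); print(e)
a=np.array([np.cos(p[2]),np.sin(p[2])]); r=o["position"][:2]-(p[:2]-.1525*a); print("tcp rel right end along/n", r@a, r@[a[1],-a[0]])
for s in (.0,.02): t=p[:2]-(.1525+.019+s)*a; print("tcp at gap",s,t)
cv2.imwrite("pics/t3.png",cv2.resize(cv2.imread("pics/last_top.png")[150:290,150:380],None,fx=3,fy=3,interpolation=cv2.INTER_CUBIC))
E
```

```text
t 6.53 tcp [ 0.445  -0.2187  0.0827] bay [-214.1 -256.3] tooly deg 61.96 F [-1.3  1.   0. ]
0.28590196464132234
world [ 0.5423 -0.036   1.0878] alpha 25.03 bay c [-125.4  -69.4] L [-60.8  68.8] R [-189.9 -207.5]
109.51334777966777
tcp rel right end along/n -0.054418684288208646 -0.0012878167351962969
tcp at gap 0.0 [ 0.46262945 -0.1879031 ]
tcp at gap 0.02 [ 0.45334006 -0.20561487]
```

View pics/t3.png

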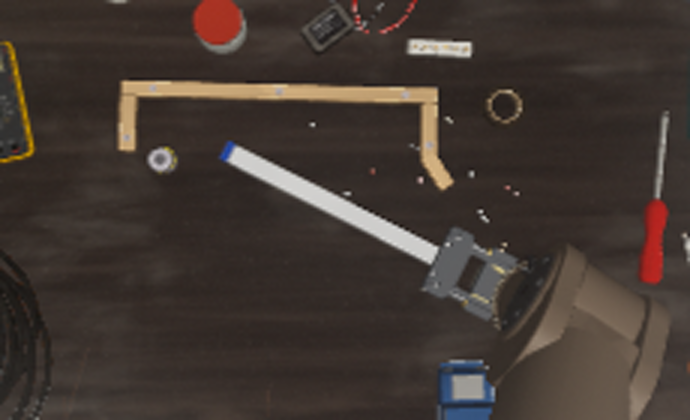

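>>> {"fn": "apply_moves", "kwargs": {"motion": [{"x": 0,"y": 0,"z": 0,"yaw": 0,"hand": -1},{"x": 0,"y": 0,"z": 0,"yaw": 0,"hand": -1},{"x": 0,"y": 0,"z": -3,"yaw": 0,"hand": -1},{"x": 0,"y": 0,"z": -6,"yaw": 0,"hand": -1},{"x": 0,"y": 0,"z": -7,"yaw": 0,"hand": -1},{"x": 0,"y": 0,"z": -7,"yaw": 0,"hand": -1}]}}

```text
clock: 7.32
position: [0.4458, -0.2168, 0.0124]
ee_rot: [-0.755, -3.048, -0.0]
force: [0.1, 0.3, 0.5]
width: 0.006
gripper_force: 0.0
```

```bash
cat >> st.py <<'E'
def lend(p0,cam="top",keep=.06):
    "fit using only the left part of the level (right part hidden): mask window around left end"
    im=get_image(cam); cv2.imwrite(f"pics/last_{cam}.png",im); p0=np.array(p0,float)
    m=lvlmask(im).astype(float); G=np.zeros(m.shape,np.uint8)
    reg=boxpts(.1525-keep,.19,-.035,.035,.035)
    cv2.fillConvexPoly(G,cv2.convexHull(np.round(proj(cam,tf(p0,reg))).astype(np.int32)),1)
    v,u=np.where(G); w=(u.min()-3,v.min()-3,u.max()+4,v.max()+4); g=G[w[1]:w[3],w[0]:w[2]].astype(float)
    mm=cv2.GaussianBlur(m[w[1]:w[3],w[0]:w[2]],(0,0),.7)
    f=lambda d:(g*(cv2.GaussianBlur(render(cam,p0+d*[.01,.01,.05],LEVEL,w),(0,0),.7)-mm)**2).sum()
    r=minimize(f,np.zeros(3),method="Nelder-Mead",options=dict(initial_simplex=[[0,0,0],[1,0,0],[0,1,0],[0,0,1]],xatol=.005,fatol=1e-3))
    return p0+r.x*[.01,.01,.05],r.fun
E
python3 - <<'E'
from st import *
o=state(); print(o["width"]); p,e=lend([.538,-.042,1.085],keep=.18); report(p); print(e)
a=np.array([np.cos(p[2]),np.sin(p[2])]); r=o["position"][:2]-(p[:2]-.1525*a); print("tcp rel right end along/n", r@a, r@[a[1],-a[0]])
E
```

```text
t 7.33 tcp [ 0.4458 -0.2168  0.0124] bay [-213.4 -254.4] tooly deg 62.18 F [0.1 0.3 0.5]
0.0063294077743091875
world [ 0.5391 -0.0419  1.0856] alpha 25.16 bay c [-128.3  -75.4] L [-63.5  62.6] R [-193.1 -213.4]
2.333176457560779
tcp rel right end along/n -0.045688890842821545 -0.000963633123090446
```

>>> {"fn": "apply_moves", "kwargs": {"motion": [{"x": 0.6,"y": 0.9,"z": 0,"yaw": 0,"hand": -1},{"x": 1.1,"y": 1.8,"z": 0,"yaw": 0,"hand": -1},{"x": 1.3,"y": 2.3,"z": 0,"yaw": 0,"hand": -1},{"x": 1.6,"y": 2.8,"z": 0,"yaw": 0,"hand": -1},{"x": 1.9,"y": 3.3,"z": 0,"yaw": 0,"hand": -1},{"x": 2.1,"y": 3.8,"z": 0,"yaw": 0,"hand": -1},{"x": 2.4,"y": 4.3,"z": 0,"yaw": 0,"hand": -1},{"x": 2.7,"y": 4.9,"z": 0,"yaw": 0,"hand": -1},{"x": 3.0,"y": 5.5,"z": 0,"yaw": 0,"hand": -1},{"x": 3.3,"y": 6.1,"z": 0,"yaw": 0,"hand": -1}]}}

```text
clock: 8.62
position: [0.4792, -0.1557, 0.0126]
ee_rot: [-0.756, -3.049, -0.0]
force: [-0.9, -2.4, 3.4]
width: 0.006
gripper_force: 1.9
```

```bash
python3 - <<'E'
from st import *
o=state(); p,e=lend([.555,-.01,1.085],keep=.18); report(p); print(e)
a=np.array([np.cos(p[2]),np.sin(p[2])]); r=o["position"][:2]-(p[:2]-.1525*a); print("tcp rel right end along/n", r@a, r@[a[1],-a[0]])
E
```

```text
t 8.62 tcp [ 0.4792 -0.1557  0.0126] bay [-182.9 -191.9] tooly deg 62.16 F [-0.9 -2.4  3.4]
world [ 0.5577 -0.0073  1.0881] alpha 25.02 bay c [-111.2  -39.9] L [-46.8  98.3] R [-175.7 -178.1]
7.827107217177328
tcp rel right end along/n -0.015473130555044545 -0.0006673517405241516
```

>>> {"fn": "apply_moves", "kwargs": {"motion": [{"x": 0.3,"y": 0.5,"z": 0,"yaw": 0,"hand": -1},{"x": 0.5,"y": 1.0,"z": 0,"yaw": 0,"hand": -1},{"x": 0.8,"y": 1.5,"z": 0,"yaw": 0,"hand": -1},{"x": 1.0,"y": 2.0,"z": 0,"yaw": 0,"hand": -1},{"x": 1.3,"y": 2.5,"z": 0,"yaw": 0,"hand": -1},{"x": 1.6,"y": 3.0,"z": 0,"yaw": 0,"hand": -1},{"x": 1.8,"y": 3.5,"z": 0,"yaw": 0,"hand": -1},{"x": 2.1,"y": 4.0,"z": 0,"yaw": 0,"hand": -1},{"x": 2.4,"y": 4.5,"z": 0,"yaw": 0,"hand": -1},{"x": 2.6,"y": 5.0,"z": 0,"yaw": 0,"hand": -1}]}}

```text
clock: 9.93
position: [0.5052, -0.1058, 0.0126]
ee_rot: [0.756, 3.049, 0.0]
force: [-0.4, -1.0, 0.6]
width: 0.006
gripper_force: 0.8
```

```bash
python3 - <<'E'
from st import *
o=state(); p,e=lend([.584,.042,1.088],keep=.18); report(p); print(e)
a=np.array([np.cos(p[2]),np.sin(p[2])]); r=o["position"][:2]-(p[:2]-.1525*a); print("tcp rel right end along/n", r@a, r@[a[1],-a[0]])
cv2.imwrite("pics/t4.png",cv2.resize(cv2.imread("pics/last_top.png")[150:290,150:380],None,fx=3,fy=3,interpolation=cv2.INTER_CUBIC))
E
```

```text
t 9.93 tcp [ 0.5052 -0.1058  0.0126] bay [-159.2 -140.8] tooly deg 62.16 F [-0.4 -1.   0.6]
world [0.5838 0.0436 1.0855] alpha 25.16 bay c [-87.6  12.1] L [-22.7 150.1] R [-152.4 -126. ]
14.145484068151148
tcp rel right end along/n -0.016299126222915166 0.0001786089745943499
```

View pics/t4.png

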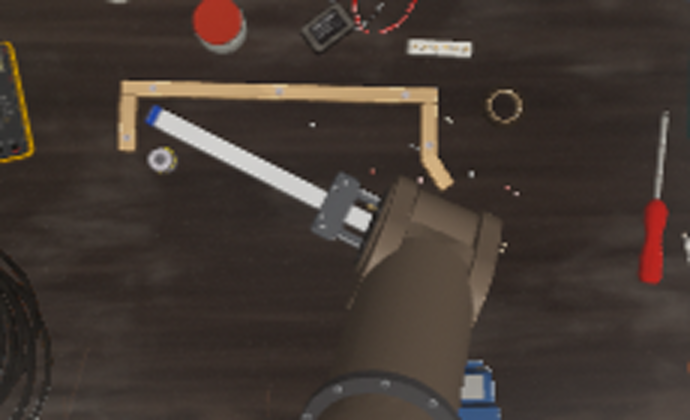

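The left end is now behind the post: the blue cap is at crop (154,115) and the post at (161,159), with clear gaps on both sides. Next I'll back off, lift over and come down behind the level with the fingers open.

>>> {"fn": "apply_moves", "kwargs": {"motion": [{"x": -0.5,"y": -0.9,"z": 0,"yaw": 0,"hand": -1},{"x": -0.9,"y": -1.8,"z": 0,"yaw": 0,"hand": -1},{"x": -0.9,"y": -1.8,"z": 4,"yaw": 0,"hand": -1},{"x": -0.9,"y": -1.8,"z": 7,"yaw": 0,"hand": 1},{"x": -0.5,"y": 3,"z": 7,"yaw": 0,"hand": 1},{"x": 0.5,"y": 8,"z": 7,"yaw": 0,"hand": 1},{"x": 1.5,"y": 12,"z": 7,"yaw": 0,"hand": 1},{"x": 2.5,"y": 14.4,"z": 7,"yaw": 0,"hand": 1},{"x": 2.5,"y": 14.4,"z": 7,"yaw": 0,"hand": 1},{"x": 2.5,"y": 14.4,"z": 7,"yaw": 0,"hand": 1}]}}

```text
clock: 11.22
position: [0.5295, 0.0363, 0.0826]
ee_rot: [-0.758, -3.049, 0.001]
force: [0.5, -0.7, 0.0]
width: 0.714
gripper_force: 0.0
```

```bash
python3 - <<'E'
from st import *
o=state(); print(o["width"]); p,e=lvl([.584,.0435,1.086]); report(p); print(e)
a=np.array([np.cos(p[2]),np.sin(p[2])]); r=o["position"][:2]-p[:2]; print("tcp rel c along/n", r@a, r@[a[1],-a[0]])
E
```

```text
t 11.22 tcp [0.5295 0.0363 0.0826] bay [-141.4    2.2] tooly deg 62.07 F [ 0.5 -0.7  0. ]
0.7144897413094163
world [0.584  0.0438 1.0822] alpha 25.36 bay c [-87.3  12.2] L [-22.  150.1] R [-152.6 -125.6]
268.64324160440754
tcp rel c along/n -0.03219287789553768 -0.0445883514710374
```

>>> {"fn": "apply_moves", "kwargs": {"motion": [{"x": 0,"y": 0,"z": -2,"yaw": 0,"hand": 1},{"x": 0,"y": 0,"z": -5,"yaw": 0,"hand": 1},{"x": 0,"y": 0,"z": -7,"yaw": 0,"hand": 1},{"x": 0,"y": 0,"z": -7,"yaw": 0,"hand": 1},{"x": 0.7,"y": -0.4,"z": -7,"yaw": 0,"hand": 1},{"x": 1.4,"y": -0.8,"z": -7,"yaw": 0,"hand": 1},{"x": 1.8,"y": -1.0,"z": -7,"yaw": 0,"hand": 1},{"x": 2.0,"y": -1.1,"z": -7,"yaw": 0,"hand": 1}]}}

```text
clock: 12.28
position: [0.5499, 0.0269, 0.0128]
ee_rot: [-0.756, -3.049, -0.0]
force: [-3.0, 1.7, 1.7]
width: 0.997
gripper_force: 1.4
```

>>> {"fn": "apply_moves", "kwargs": {"motion": [{"x": 0.4,"y": -0.25,"z": 0,"yaw": 1.3,"hand": 1},{"x": 0.8,"y": -0.5,"z": 0,"yaw": 2.5,"hand": 1},{"x": 1.2,"y": -0.75,"z": 0,"yaw": 3.8,"hand": 1},{"x": 1.6,"y": -1.0,"z": 0,"yaw": 5.0,"hand": 1},{"x": 2.0,"y": -1.2,"z": 0,"yaw": 6.3,"hand": 1},{"x": 2.4,"y": -1.4,"z": 0,"yaw": 7.6,"hand": 1},{"x": 2.8,"y": -1.6,"z": 0,"yaw": 8.8,"hand": 1},{"x": 3.2,"y": -1.8,"z": 0,"yaw": 10.1,"hand": 1},{"x": 3.6,"y": -2.0,"z": 0,"yaw": 11.3,"hand": 1},{"x": 4.0,"y": -2.1,"z": 0,"yaw": 12.6,"hand": 1}]}}

```text
clock: 13.52
position: [0.5903, 0.0055, 0.0126]
ee_rot: [0.415, 3.114, -0.0]
force: [-1.2, -0.1, -0.0]
width: 1.001
gripper_force: 0.4
```

```bash
python3 - <<'E'
from st import *
o=state(); p0=[.624,.0345,1.305]; p,e=lend(p0,keep=.08); report(p); print(e)
a=np.array([np.cos(p[2]),np.sin(p[2])]); r=o["position"][:2]-p[:2]; print("tcp rel c along/n", r@a, r@[a[1],-a[0]])
cv2.imwrite("pics/t5.png",cv2.resize(cv2.imread("pics/last_top.png")[150:290,150:380],None,fx=3,fy=3,interpolation=cv2.INTER_CUBIC))
E
```

```text
t 13.53 tcp [0.5903 0.0055 0.0126] bay [-79.3 -25.6] tooly deg 74.83 F [-1.2 -0.1 -0. ]
world [0.6241 0.0284 1.3371] alpha 10.75 bay c [-46.6  -1.2] L [-18.2 148.6] R [ -75.1 -151. ]
6.1273284308641385
tcp rel c along/n -0.030085624317594654 -0.027553780360715603
```

View pics/t5.png

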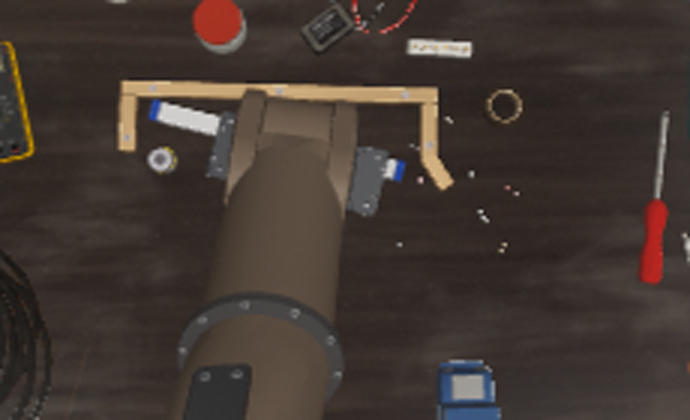

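>>> {"fn": "apply_moves", "kwargs": {"motion": [{"x": 0.45,"y": -0.2,"z": 0,"yaw": 1.3,"hand": 1},{"x": 0.9,"y": -0.3,"z": 0,"yaw": 2.5,"hand": 1},{"x": 1.35,"y": -0.5,"z": 0,"yaw": 3.8,"hand": 1},{"x": 1.8,"y": -0.6,"z": 0,"yaw": 5.0,"hand": 1},{"x": 2.25,"y": -0.8,"z": 0,"yaw": 6.3,"hand": 1},{"x": 2.7,"y": -0.9,"z": 0,"yaw": 7.6,"hand": 1},{"x": 3.1,"y": -1.0,"z": 0,"yaw": 8.8,"hand": 1},{"x": 3.5,"y": -1.1,"z": 0,"yaw": 10.1,"hand": 1},{"x": 3.9,"y": -1.2,"z": 0,"yaw": 11.3,"hand": 1},{"x": 4.2,"y": -1.3,"z": 0,"yaw": 12.5,"hand": 1}]}}

```text
clock: 14.82
position: [0.6323, -0.0072, 0.0126]
ee_rot: [0.073, 3.141, 0.0]
force: [-1.2, -0.3, 0.5]
width: 1.001
gripper_force: 0.5
```

```bash
python3 - <<'E'
from st import *
o=state(); p0=[.657,.024,1.50]; p,e=lend(p0,keep=.08); report(p); print(e)
E
```

```text
t 14.82 tcp [ 0.6323 -0.0072  0.0126] bay [-36.7 -36.4] tooly deg 87.34 F [-1.2 -0.3  0.5]
world [0.6569 0.0217 1.5338] alpha -0.52 bay c [-13.5  -6.4] L [-14.9 146.1] R [ -12.1 -158.9]
5.355791575372126
```

>>> {"fn": "apply_moves", "kwargs": {"motion": [{"x": 0.1,"y": 0,"z": 0,"yaw": 0,"hand": 1},{"x": 0.2,"y": 0,"z": 0,"yaw": 0,"hand": 1},{"x": 0.2,"y": 0,"z": 0,"yaw": 0,"hand": 1}]}}

```text
clock: 15.25
position: [0.6338, -0.0072, 0.0126]
ee_rot: [-0.075, -3.14, 0.0]
force: [-2.6, -0.3, 0.7]
width: 1.004
gripper_force: 1.1
```

>>> {"fn": "apply_moves", "kwargs": {"motion": [{"x": 0.1,"y": 0,"z": 0,"yaw": 0,"hand": 1},{"x": 0.1,"y": 0,"z": 0,"yaw": 0,"hand": 1}]}}

```text
clock: 15.5
position: [0.6339, -0.0071, 0.0125]
ee_rot: [-0.075, -3.139, -0.0]
force: [-6.4, 0.3, 5.1]
width: 0.996
gripper_force: 2.9
```

>>> {"fn": "apply_moves", "kwargs": {"motion": [{"x": 0.1,"y": 0,"z": 0,"yaw": 0,"hand": 1},{"x": 0.1,"y": 0,"z": 0,"yaw": 0,"hand": 1}]}}

```text
clock: 15.75
position: [0.6338, -0.0072, 0.0123]
ee_rot: [-0.074, -3.137, -0.0]
force: [-9.1, -0.3, 7.1]
width: 1.002
gripper_force: 4.5
```

```bash
python3 - <<'E'
from st import *
o=state(); print(o["ft_torque"])
E
```

```text
t 15.75 tcp [ 0.6338 -0.0072  0.0123] bay [-35.2 -36.3] tooly deg 87.28 F [-9.1 -0.3  7.1]
[0.22933729 1.80989073 0.50310725]
```

>>> {"fn": "apply_moves", "kwargs": {"motion": [{"x": -0.4,"y": 0,"z": 0,"yaw": 0,"hand": 1},{"x": -1.2,"y": 0,"z": 0,"yaw": 0,"hand": 1},{"x": -3,"y": 0,"z": 0,"yaw": 0,"hand": 1},{"x": -4,"y": 0,"z": 3,"yaw": 0,"hand": 1},{"x": -6,"y": 0,"z": 8,"yaw": 0,"hand": 1},{"x": -11,"y": 2,"z": 12,"yaw": 0,"hand": 1},{"x": -16,"y": 5,"z": 16,"yaw": 0,"hand": 1},{"x": -20,"y": 10,"z": 18,"yaw": 0,"hand": 1},{"x": -22,"y": 16,"z": 20,"yaw": 0,"hand": 1},{"x": -22,"y": 22,"z": 20,"yaw": 0,"hand": 1}]}}

```text
clock: 17.0
position: [0.4165, 0.1994, 0.2133]
ee_rot: [0.077, 3.138, 0.004]
force: [1.6, -0.3, -0.5]
width: 0.998
gripper_force: 0.0
```

```bash
python3 - <<'E'
from st import *
o=state(); p,e=lvl([.658,.021,1.525]); report(p); print(e)
im=get_image("side"); a=cv2.imread("pics/last_top.png")
A=cv2.resize(a[150:270,150:380],None,fx=3,fy=3,interpolation=cv2.INTER_CUBIC);B=cv2.resize(im[160:260,180:345],(A.shape[1]//2,230),interpolation=cv2.INTER_CUBIC)
B=cv2.copyMakeBorder(B,0,0,0,A.shape[1]-B.shape[1],cv2.BORDER_CONSTANT); cv2.imwrite("pics/fin.png",np.vstack([A,B]))
E
```

```text
t 17.0 tcp [0.4165 0.1994 0.2133] bay [-261.8  160. ] tooly deg 87.2 F [ 1.6 -0.3 -0.5]
world [0.6577 0.0241 1.5207] alpha 0.23 bay c [-12.9  -4. ] L [-12.3 148.5] R [ -13.5 -156.5]
293.3115787583212
```

View pics/fin.png

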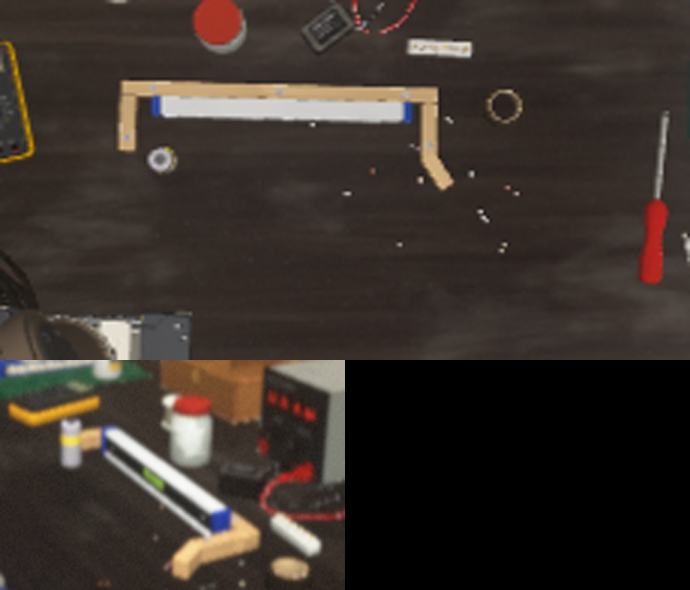

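The level lies flat along the back rail, from crop (155,104) to (408,113). Its left end is behind the post, both ends are inside the cheeks, and the bystanders are where they were. I'll hand it in.

```bash
python3 -c "
from cell import *
print(sign_off())"
```

```text
the job is handed in; nothing more can be done
None
```

The level is in the bay, flat along the back rail (measured within about 1 mm and 0.3°), left end in behind the post first, moved only by fingertip pushing and handed in at about 17 s; the bystanders were not touched.

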